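# Empty the spice caddy and heft it

### The arm

A 6-joint arm with a two-finger parallel gripper is mounted at the origin on the work surface. World frame = base frame: x ahead of the robot, y to its left, z up, the work surface at z = 0. Lengths are in m, angles in rad, forces in N, time in s.
With the tool pointing down it reaches from about 0.3 to 0.875 m from the base axis. Payload 6.4 kg.
Tool frame: the origin (TCP) lies midway between the tips of the shut fingers; the grasp point (between the pads) lies 19 mm behind it; z points along the fingers, y is the line along which they close (so a half turn about z gives the same grasp; the last joint's range is limited). The gripper opens to 85 mm and grips with 20 to 120 N. Pads are 22 mm wide; open, the fingers measure 114 mm over their backs; the gripper's body (76 mm by 85 mm) begins 54 mm behind the grasp point. The pads swing forward as they close: fully open they stand 13 mm farther back than shut.
Start: joints at [-0.206, 0.181, 1.607, -0, 1.354, -0.206], TCP at [0.575, 0, 0.231] pointing down, gripper open.
Joint ranges: [-2.99, 2.99], [-0.89, 2.07], [0.3, 2.58], [-1.14, 4.28], [0, 2.63], [-3.12, 3.12]. Speed limits (rad/s): [2.57, 2.57, 3.01, 3.14, 3.14, 3.14].

### API

Orientations are given as a rotation vector (axis times angle).
In Python, from rig import arm, optics, job_done gives the robot as it stands. The module is installed in compiled form; this text tells all that it offers.
- The arm moves only by the tool carry_out, never from a script. Its argument "targets" is a list of rows, each a list of 7 numbers: the shift along the world's x, y, z in normalised numbers (1 is 0.4 m), then the turn, a rotation vector about the world's x, y, z in normalised numbers (1 is 4 rad), then the opening, from -1 (shut) to 1 (fully open). In form: [[tx, ty, tz, rx, ry, rz, fingers], ...]. A call has exactly 5 rows; each row is the pose to reach, as a shift and turn from the pose commanded when the call began; what a row does not reach only later rows make up. A row lasts 1/10 s, in which the tool goes at most 50 mm and 8.59 degrees, less where a joint would pass 70% of its speed; a pose out of reach is approached as far as the arm can. A shift or turn number past 1, either way, is cut back to 1. A call with a gripper value outside its range is refused whole. The fingers move at their own pace and stop on an object; "grip_force" is the grip in N (left out, the last holds). Time passes only in rows, so rows that repeat a pose let the fingers close, or fill a call up. It gives the time, the measured TCP pose, the force, the opening and the grip force at its end, in the units of the state.
- arm.get_state(): the state, without advancing time (a new reading comes with each control period).
- optics.camera(name): name is "scene" or "side" or "wrist"; returns (picture, depth): 400x640x3 uint8, red, green, blue; 400x640 float32, m along the optical axis (not along the pixel's ray), 0 where there is no reading.
- optics.get_calibration(name): a dict with "vfov" (degrees; the focal length in pixels is half the picture's height over the tangent of half this angle, whatever the lens; pixels are square), "cx", "cy" (the principal point, pixels), "k1" (the pictures are not rectified: a ray, as slopes to the right and down, at radius r is drawn at 1 + k1 r^2 times it, then the intrinsics apply), "rvec" (rotation vector, rad) and "tvec" (3), from world to camera coordinates, as OpenCV has them; the wrist camera has in their place "mount" (4x4, takes a point from camera to tool coordinates, whose origin is the TCP and whose axes are the flange's). Camera axes: x right, y down, z forward; pixel columns grow to the right and rows downward; lengths in m; the calibration is good to about 2 mm. A picture is of the moment at which its call begins: read the wrist's pose just before it. get_calibration takes no time and is no camera call.
- job_done(): hands the job in; it is judged then, once.
The state is a dict: "time_s": time; "joint_positions": joint angles; "qd": joint speeds; "effort": joint torques, N m; "tcp_pos": TCP position; "orientation": TCP orientation; "ft_force": force on the tool from outside, world axes, zero at the start; "ft_torque": the same for the moment, N m; "finger_gap": finger opening in m; "grip_force": force on a finger pad.
Only numpy, scipy, OpenCV 4.12 (cv2) and the standard library are available. Lean on these libraries where they do the work, as an engineer would, in place of code of your own. Each camera call takes 0.05 s, during which the arm holds its last target. There are 200 camera calls.

### The job

Tip the caddy over the roasting tray so that the spice tin at one end rolls out, then hold the caddy level and still in the air for a moment to feel by its weight whether a tin is still inside. If one is, set the caddy down upright, let go, take hold of it again and tip it over its other end, until both tins lie in the tray; then stand the empty caddy back on its cork mat and let go. Do not handle the tins with the fingers and do not disturb the other things on the counter.

Things in the scene. Friction and masses are not known exactly. Their poses are not given: they have to be found in the camera images.
- caddy: white enamel two-ended caddy, 0.45 kg empty, bar handle over its middle. Origin: centre of the underside; z up; y along its length; x across, along the bar. 92 mm wide (x), 75 mm high; floor 110 mm long (y), 4 mm thick; both end walls lean out 35 degrees from vertical, so it is 215 mm long at the rim; walls 4 to 5 mm. A middle wall parts it into a +y and a -y pocket, one tin in each at the start
- hood (a point): middle of the top of the caddy's flat hood, 79 mm above the underside; it roofs the middle from y -38 to 38 mm, so each pocket opens only towards its own end and a tin can leave only over its own end
- end1 (a point): middle of the rim of the caddy's +y end wall (y 107.5, z 75 mm in its frame). Tilted about the caddy's x towards this end by clearly more than 55 degrees (75 to 85 is good), tin1 rolls out over this rim while tin2 stays caught by the middle wall and hood
- end2 (a point): the same at the -y end (y -107.5, z 75 mm), for tin2
- bar (a point): middle of the bar handle, 136 mm above its underside (57 mm above the hood). The bar runs along the caddy's x, is octagonal, 24 mm over the flats (two flats upright), and is free over 72 mm between its two posts; it can be gripped from straight above or leaning 45 degrees to either end, on flats each time
- tin1_center (a point): centre of a plain steel spice tin, a cylinder 42 mm in diameter and 72 mm long, full, 0.16 to 0.20 kg, lying along its own x across the caddy in the +y pocket at the start. It rolls
- tin2_center (a point): centre of the second, identical tin, in the -y pocket at the start
- tin1: the first tin (as tin1_center; origin on its skin, 21 mm from the axis)
- tin2: the second tin (as tin2_center; origin on its skin, 21 mm from the axis)
- tray: dark steel roasting tray, open on top, fixed: 270 mm (x) by 250 mm (y), 45 mm high, walls 5 mm. Origin: centre of the underside. To the left or right of the mat
- mat: cork mat, fixed, 190 mm (x) by 210 mm (y), 6 mm thick, on which the caddy stands at the start. Origin: centre of the underside
- canister: bystander: closed blue ceramic canister, 116 mm across, 166 mm high, beyond the middle. Origin: centre of the underside, as for all bystanders
- cruet: bystander: green glass cruet, 68 mm across, 150 mm high, beyond the mat
- stopper: bystander: glass cruet stopper standing on its head, 38 mm across, 60 mm high, on the robot's side of the mat
- bamboo_spatula: bystander: bamboo spatula lying flat, 260 mm long, 8 mm thick, just beyond the tray
- mortar: bystander: stone bowl, 100 mm across, 70 mm high, near the robot in the middle

How it is judged:
By the outcome, as a careful person would: the job done as asked, in the order asked, and still so for the second after the job is handed in, with the robot touching nothing.
It also fails if it takes over 72 s, if anything falls off the work surface, if the arm or the gripper's body presses on something with over 40 N, if the wrist force passes 120 N, or if a joint passes its speed limit or range.

## Working session

There is one attempt and no reset: what is moved stays moved. The work goes in short steps, Python scripts to look and compute and a tool call to move; the robot and the scene stay as the last step left them, time stands still between calls to the robot, and variables do not carry over. Pictures are saved under pics/ and viewed, at most 10 in all, crops included, and the job is handed in when it is done.

Besides the shell and the picture viewer there is one more tool, called after "Call:" as name([rows], argument=value, ...), one row to a line, values as JSON. carry_out: Moves the arm, as the interface text tells. Its arguments: {"type":"object","properties":{"targets":{"type":"array","items":{"type":"array","items":{"type":"number"}}},"grip_force":{"type":"number"}},"required":["targets"]}

```bash
mkdir -p pics; cat > h.py <<'E'
import numpy as np, cv2
from scipy.spatial.transform import Rotation as R
from rig import arm, optics, job_done
def K(c): 
    f=200/np.tan(np.radians(c['vfov'])/2); return np.array([[f,0,c['cx']],[0,f,c['cy']],[0,0,1]])
def pose(name,st=None):
    c=optics.get_calibration(name)
    if 'mount' in c:
        M=np.array(c['mount']); T=np.eye(4); T[:3,:3]=R.from_rotvec(st['orientation']).as_matrix(); T[:3,3]=st['tcp_pos']
        return c,T@M
    r=R.from_rotvec(np.ravel(c['rvec'])).as_matrix(); T=np.eye(4); T[:3,:3]=r.T; T[:3,3]=-r.T@np.ravel(c['tvec'])
    return c,T
def rays(name,uv,st=None):
    c,T=pose(name,st); uv=np.asarray(uv,float).reshape(-1,1,2)
    n=cv2.undistortPoints(uv,K(c),np.array([c['k1'],0,0,0,0.]))[:,0]
    return T[:3,3], np.c_[n,np.ones(len(n))]@T[:3,:3].T
def plane(name,uv,z,st=None):
    o,d=rays(name,uv,st); return o+d*((z-o[2])/d[:,2])[:,None]
def cloud(name,depth,st=None):
    v,u=np.mgrid[:400,:640]; o,d=rays(name,np.c_[u.ravel(),v.ravel()],st)
    return (o+d*depth.reshape(-1,1)).reshape(400,640,3)
def save(n,im): cv2.imwrite('pics/'+n,im[...,::-1])
def say():
    s=arm.get_state(); print(s['time_s'],np.round(s['tcp_pos'],4),np.round(s['orientation'],3),np.round(s['joint_positions'],3),np.round(s['ft_force'],2),np.round(s['ft_torque'],3),s['finger_gap'],s['grip_force'])
E
python3 - <<'E'
from h import *
say()
for n in('scene','side','wrist'):
    s=arm.get_state(); p,d=optics.camera(n); save(n+'0.png',p); np.savez(n+'0.npz',p=p,d=d)
    c,T=pose(n,s); print(n,c['k1'],c['vfov'],T[:3,3].round(3),T[:3,2].round(3),(d>0).mean())
E
```

```text
0.0 [5.745e-01 1.000e-04 2.304e-01] [-2.22e+00 -2.22e+00  1.00e-03] [-0.206  0.182  1.608 -0.     1.354 -0.206] [-0.1  -0.14 -0.82] [-0.001  0.008  0.008] 0.08513676478767428 0.0
scene -0.06770353155761023 47.06044669986005 [ 1.316 -0.134  0.735] [-0.768  0.106 -0.632] 0.99611328125
side 0.029546141018410195 49.768001928050396 [0.537 0.807 0.827] [ 0.007 -0.751 -0.66 ] 0.99602734375
wrist 0.00738268561330364 62.33320123788943 [0.575 0.084 0.374] [-0.001 -0.326 -0.945] 0.99584765625
```

View pics/scene0.png

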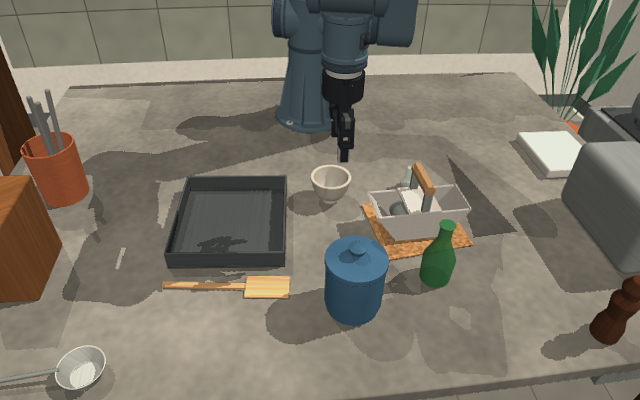

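View pics/side0.png

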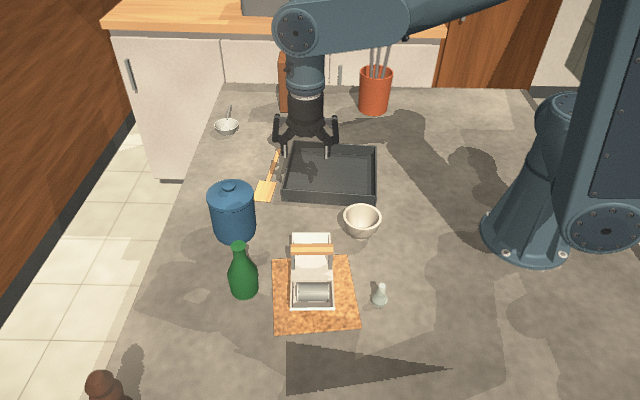

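The scene view shows the tray at left (about 228,222), the caddy on its mat (418,205) with a brown bar (422,180), the mortar (331,183), canister (355,280), cruet (437,255) and spatula (230,288). In the side view the bar is at (312,249), the mat at (315,293), the tray at (330,172) and the stopper at (379,294).

```bash
cat > m.py <<'E'
from h import *
def blob(mask,near=None):
    n,l,s,c=cv2.connectedComponentsWithStats(mask.astype(np.uint8))
    i=1+np.argmax(s[1:,4]); return l==i,s[i],c[i]
D={n:np.load(n+'0.npz') for n in('scene','side')}
C={n:cloud(n,D[n]['d']) for n in D}
for n in D:
    P=C[n]; hsv=cv2.cvtColor(D[n]['p'],cv2.COLOR_RGB2HSV); H,S,V=hsv[...,0],hsv[...,1],hsv[...,2]
    on=(P[...,0]>.25)&(P[...,0]<.95)&(abs(P[...,1])<.5)
    def rep(t,m):
        m,s,c=blob(m); q=P[m]; print(n,t,'px',c.round(1),s[:5],'mean',q.mean(0).round(3),'p2',np.percentile(q,2,0).round(3),'p98',np.percentile(q,98,0).round(3)); return m,q
    br=on&(H>5)&(H<25)&(S>80)
    m,q=rep('bar',br&(P[...,2]>.11)&(P[...,2]<.2)&(P[...,1]>.05))
    top=q[q[:,2]>np.percentile(q[:,2],90)-.004]; a=top[:,:2]-top[:,:2].mean(0); w,v=np.linalg.eigh(a.T@a); print('  bar top',top.mean(0).round(4),'dir',v[:,1].round(3), 'ext',np.ptp(a@v[:,1]).round(4),np.ptp(a@v[:,0]).round(4))
    m,q=rep('mat',br&(P[...,2]<.02)&(P[...,1]>.05)); print('  rect',cv2.minAreaRect(q[:,:2].astype(np.float32)))
    m,q=rep('caddy',on&(S<60)&(V>80)&(P[...,2]>.03)&(P[...,2]<.1)&(P[...,1]>.08)); print('  rect',cv2.minAreaRect(q[:,:2].astype(np.float32)))
    m,q=rep('tray',on&(V<110)&(P[...,2]>.035)&(P[...,2]<.055)&(P[...,1]<0)); print('  rect',cv2.minAreaRect(q[:,:2].astype(np.float32)))
    m,q=rep('trayfloor',on&(V<110)&(P[...,2]>.003)&(P[...,2]<.015)&(P[...,1]<0))
    rep('blue',on&(H>95)&(H<125)&(S>120)&(P[...,1]<.3)&(P[...,2]<.2)); rep('green',on&(H>50)&(H<90)&(S>90)); rep('spat',br&(P[...,2]<.03)&(P[...,1]<0))
    rep('mortar',on&(V>80)&(P[...,2]>.03)&(P[...,2]<.09)&(P[...,1]<.12)&(P[...,0]<.5))
E
python3 m.py
```

```text
scene bar px [630.3 290.6] [617 275  23  32 519] mean [0.89  0.473 0.134] p2 [0.872 0.464 0.11 ] p98 [0.904 0.49  0.157]
  bar top [0.8842 0.4771 0.1543] dir [-0.859  0.511] ext 0.0282 0.0147
scene mat px [394.9 238.6] [ 362  203   75   58 1225] mean [0.593 0.137 0.006] p2 [0.474 0.088 0.003] p98 [0.651 0.216 0.009]
  rect ((0.5722808241844177, 0.11998677253723145), (0.19753915071487427, 0.12683619558811188), 44.17353057861328)
scene caddy px [418.  207.5] [ 367  183  105   52 3436] mean [0.561 0.192 0.067] p2 [0.505 0.089 0.033] p98 [0.602 0.295 0.089]
  rect ((0.5528478622436523, 0.19250749051570892), (0.09938591718673706, 0.22052006423473358), 2.9341890811920166)
scene tray px [225.9 221.4] [ 164  175  122   83 1344] mean [ 0.531 -0.24   0.042] p2 [ 0.368 -0.36   0.035] p98 [ 0.648 -0.104  0.047]
  rect ((0.5071058869361877, -0.23183104395866394), (0.2501875162124634, 0.2724093198776245), 86.0639419555664)
scene trayfloor px [231.5 218.8] [ 172  185  112   68 6353] mean [ 0.489 -0.233  0.006] p2 [ 0.373 -0.349  0.003] p98 [ 0.595 -0.117  0.011]
scene blue px [361.8 321.4] [349 315
[... 1341 characters left out ...]
56804120540619, 0.26844534277915955), 85.79232788085938)
side trayfloor px [335.3 169. ] [ 285  148   89   47 2070] mean [ 0.494 -0.268  0.005] p2 [ 0.38  -0.358  0.003] p98 [ 0.633 -0.159  0.013]
side blue px [255.  226.5] [255 226   1   2   2] mean [0.706 0.015 0.026] p2 [0.706 0.015 0.024] p98 [0.706 0.016 0.028]
side green px [241.9 273. ] [ 228  240   30   60 1264] mean [0.705 0.21  0.077] p2 [0.678 0.185 0.006] p98 [0.734 0.226 0.15 ]
side spat px [266.9 183. ] [254 148  27  55 536] mean [ 0.699 -0.191  0.006] p2 [ 0.676 -0.356 -0.   ] p98 [ 0.729 -0.112  0.01 ]
side mortar px [361.6 218.7] [343 203  39  35 900] mean [0.43  0.005 0.055] p2 [ 0.387 -0.036  0.032] p98 [0.476 0.056 0.071]
```

View pics/wrist0.png

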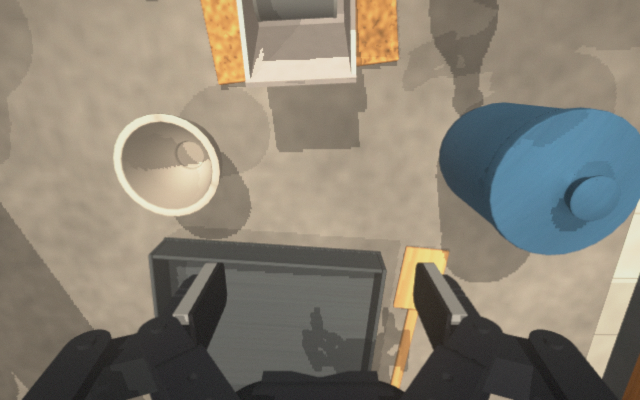

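The wrist view shows the caddy at top (300,40), mortar (167,165), canister (560,180) and tray (270,320). The bar mask caught a far object, so I'm restricting it and using a two-view intersection.

```bash
cat > m2.py <<'E'
from h import *
import sys
def bar(names,verbose=True):
    L=[]
    for n in names:
        p,d=(lambda z:(z['p'],z['d']))(np.load(n)); cam=''.join(ch for ch in n.split('.')[0] if ch.isalpha())
        P=cloud(cam,d); h=cv2.cvtColor(p,cv2.COLOR_RGB2HSV)
        m=(h[...,0]>5)&(h[...,0]<25)&(h[...,1]>80)&(P[...,2]>.11)&(P[...,2]<.2)&(abs(P[...,1]-.19)<.1)&(abs(P[...,0]-.55)<.12)
        k,l,s,c=cv2.connectedComponentsWithStats(m.astype(np.uint8)); i=1+np.argmax(s[1:,4]); m=l==i
        rect=cv2.minAreaRect(np.argwhere(m)[:,::-1].astype(np.float32)); q=P[m]
        zt=np.percentile(q[:,2],97); top=q[q[:,2]>zt-.002]
        print(n,c[i].round(1),'q med',np.median(q,0).round(4),'range',np.percentile(q,2,0).round(4),np.percentile(q,98,0).round(4),'top',top.mean(0).round(4),np.ptp(top,0).round(3))
        r=cv2.fitLine(q.astype(np.float32),cv2.DIST_L2,0,.01,.01).ravel(); print('   dir',r[:3].round(3),'yaw',np.degrees(np.arctan2(r[1],r[0])).round(2))
        L.append(rays(cam,c[i]))
    A=sum(np.eye(3)-np.outer(d[0],d[0])/(d[0]@d[0]) for o,d in L); b=sum((np.eye(3)-np.outer(d[0],d[0])/(d[0]@d[0]))@o for o,d in L)
    print('2-view',np.linalg.solve(A,b).round(4))
if __name__=='__main__':
    bar(['scene0.npz','side0.npz'])
    for n in('scene','side'):
        z=np.load(n+'0.npz');P=cloud(n,z['d']); h=cv2.cvtColor(z['p'],cv2.COLOR_RGB2HSV)
        m=(h[...,0]>95)&(h[...,0]<125)&(h[...,1]>90)&(P[...,2]>.13)&(P[...,1]<.15)&(P[...,1]>-.1)&(P[...,0]>.58)
        q=P[m]; print(n,'canister',np.percentile(q,2,0).round(3),np.percentile(q,98,0).round(3))
        m=(P[...,2]>.076)&(P[...,2]<.09)&(P[...,0]>.48)&(P[...,0]<.63)&(P[...,1]>.13)&(P[...,1]<.25)&(h[...,1]<60); q=P[m]; print('hood',np.median(q,0).round(4),np.percentile(q,3,0).round(3),np.percentile(q,97,0).round(3))
        m=(P[...,2]>.07)&(P[...,2]<.09)&(P[...,0]>.48)&(P[...,0]<.63)&(P[...,1]>.05)&(P[...,1]<.33)&(h[...,1]<60); print('rim rect',cv2.minAreaRect(P[m][:,:2].astype(np.float32)))
E
python3 m2.py
```

```text
scene0.npz [423.  178.7] q med [0.5638 0.1876 0.1513] range [0.5105 0.179  0.1328] [0.5988 0.2034 0.157 ] top [0.5537 0.1912 0.1554] [0.087 0.017 0.003]
   dir [ 0.994  0.092 -0.056] yaw 5.32
side0.npz [311.3 248.9] q med [0.5543 0.199  0.1497] range [0.5105 0.1864 0.1369] [0.5967 0.2048 0.1551] top [0.5556 0.1936 0.1541] [0.088 0.017 0.003]
   dir [0.999 0.049 0.002] yaw 2.78
2-view [0.5539 0.1927 0.1427]
scene canister [ 0.713 -0.043  0.132] [0.815 0.059 0.164]
hood [0.5667 0.1809 0.0855] [0.51  0.141 0.077] [0.6   0.236 0.088]
rim rect ((0.5527381300926208, 0.19250187277793884), (0.0991661325097084, 0.22052006423473358), 2.9341890811920166)
side canister [ 0.709 -0.038  0.132] [0.797 0.064 0.163]
hood [0.5536 0.2003 0.0842] [0.51  0.16  0.081] [0.594 0.23  0.087]
rim rect ((0.5535325407981873, 0.1920587718486786), (0.09078817814588547, 0.21988993883132935), 2.4210450649261475)
```

```bash
cat > plan.py <<'E'
from h import *
R0=R.from_rotvec([-np.pi/2**.5,-np.pi/2**.5,0]); yaw=np.radians(2.7)
ax=lambda y:np.array([np.cos(y),np.sin(y),0])
def ori(lean,y=yaw): return R.from_rotvec(ax(y)*np.radians(lean))*R.from_rotvec([0,0,np.pi/2+y])*R0
def tcp(bar,r,g=.017): return np.array(bar)+g*r.as_matrix()[:,2]
def move(p,r,P=None,Q=None,tag=''):
    s=arm.get_state(); p0=s['tcp_pos'] if P is None else P; r0=R.from_rotvec(s['orientation']) if Q is None else Q
    t=(r*r0.inv()).as_rotvec(); print(tag,'shift',(p-p0).round(4),'turn',t.round(4),'deg',np.degrees(np.linalg.norm(t)).round(1))
B=[.554,.1925,.142]
E
python3 - <<'E'
from plan import *
r=ori(45); g=tcp(B,r); z=r.as_matrix()[:,2]; print(z,r.as_matrix()[:,0],g)
s=arm.get_state(); move(g-.1*z,r,s['tcp_pos'],R0)
E
```

```text
[-0.03330929  0.7063218  -0.70710678] [-9.98889875e-01 -4.71064507e-02  1.07552856e-16] [0.55343374 0.20450747 0.12997918]
 shift [-0.0178  0.1338 -0.0299] turn [ 0.6322 -0.6031  1.5262] deg 100.8
```

The rows are not in the units I measure in: shifts go in shares of 0.4 m and turns go in shares of 4 rad. I convert before sending: 0.044 m / 0.4 = 0.11, 0.036 m / 0.4 = 0.09, -0.201 rad / 4 = -0.0503.

Call:
carry_out([
  [-0.0025, 0.0225, 0, 0.0105, -0.01, 0.0255, 0.3],
  [-0.005, 0.045, 0, 0.021, -0.02, 0.0508, 0.3],
  [-0.0075, 0.0675, 0, 0.0315, -0.03, 0.0763, 0.3],
  [-0.0125, 0.09, 0, 0.042, -0.0403, 0.1018, 0.3],
  [-0.015, 0.11, 0, 0.0528, -0.0503, 0.1273, 0.3],
], grip_force=120)

```text
time_s: 0.65
tcp_pos: [0.5686, 0.0446, 0.2312]
orientation: [-1.559, -2.681, -0.454]
ft_force: [-0.2, 0.8, -0.1]
finger_gap: 0.0553
grip_force: 0.0
```

Scaled: 0.044 m / 0.4 = 0.11, 0.036 m / 0.4 = 0.09, 0.509 rad / 4 = 0.1273.

Call:
carry_out([
  [-0.0025, 0.0225, 0, 0.0105, -0.01, 0.0255, 0.3],
  [-0.005, 0.045, 0, 0.021, -0.02, 0.0508, 0.3],
  [-0.0075, 0.0675, 0, 0.0315, -0.03, 0.0763, 0.3],
  [-0.0125, 0.09, 0, 0.042, -0.0403, 0.1018, 0.3],
  [-0.015, 0.11, 0, 0.0528, -0.0503, 0.1273, 0.3],
])

```text
time_s: 1.15
tcp_pos: [0.5626, 0.0884, 0.2312]
orientation: [-0.773, -2.906, -0.863]
ft_force: [-0.4, 0.2, -0.3]
finger_gap: 0.0559
grip_force: 0.0
```

Scaled: 0.045 m / 0.4 = 0.1125, 0.036 m / 0.4 = 0.09, 0.509 rad / 4 = 0.1273.

Call:
carry_out([
  [-0.0025, 0.0225, -0.015, 0.0105, -0.01, 0.0255, 0.3],
  [-0.005, 0.045, -0.03, 0.021, -0.02, 0.0508, 0.3],
  [-0.0075, 0.0675, -0.045, 0.0315, -0.03, 0.0763, 0.3],
  [-0.0125, 0.09, -0.06, 0.042, -0.0403, 0.1018, 0.3],
  [-0.015, 0.1125, -0.075, 0.0528, -0.0503, 0.1273, 0.3],
])

```text
time_s: 1.65
tcp_pos: [0.5567, 0.1332, 0.2008]
orientation: [0.076, -2.883, -1.198]
ft_force: [-0.1, 0.5, -0.7]
finger_gap: 0.0556
grip_force: 0.0
```

```bash
python3 - <<'E'
from plan import *
say(); r=ori(45); move(tcp(B,r),r)
s=arm.get_state(); p,d=optics.camera('wrist'); save('w1.png',p); np.savez('w1.npz',p=p,d=d)
P=cloud('wrist',d,s); h=cv2.cvtColor(p,cv2.COLOR_RGB2HSV)
m=(h[...,0]>5)&(h[...,0]<25)&(h[...,1]>80)&(P[...,2]>.12)&(abs(P[...,0]-.55)<.1)&(abs(P[...,1]-.19)<.06)
q=P[m]; print(len(q),q.mean(0).round(4),np.percentile(q,2,0).round(4),np.percentile(q,98,0).round(4)); r=cv2.fitLine(q.astype(np.float32),cv2.DIST_L2,0,.01,.01).ravel();print(r)
E
```

```text
1.65 [0.5567 0.1332 0.2008] [ 0.076 -2.883 -1.198] [-0.368  0.323  1.704  0.706  1.519 -2.179] [-0.08  0.53 -0.68] [-0.353 -0.015  0.047] 0.055633771159181104 0.0
 shift [-0.0033  0.0713 -0.0708] turn [-0.0023  0.0012 -0.0047] deg 0.3
4210 [0.5493 0.1848 0.1501] [0.5084 0.1779 0.1382] [0.5962 0.1966 0.1554]
[0.9993687  0.03163422 0.01617221 0.5493038  0.18478471 0.15005419]
```

View pics/w1.png

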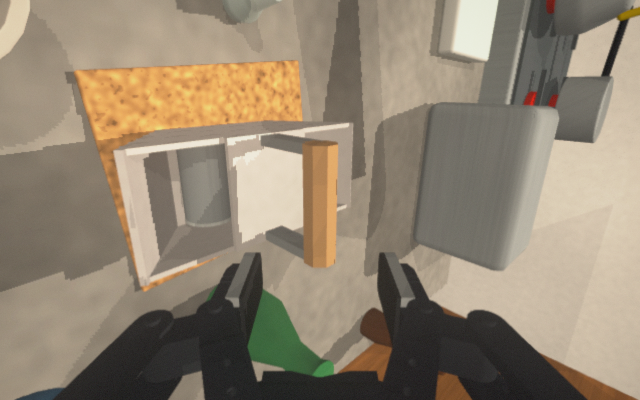

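The wrist picture shows the bar at (320,203), midway between the fingers (250 and 390). Approaching and gripping now.

Scaled: -0.071 m / 0.4 = -0.1775, -0.06 m / 0.4 = -0.15.

Call:
carry_out([
  [-0.0025, 0.05, -0.05, 0, 0, 0, 0.3],
  [-0.005, 0.1, -0.1, 0, 0, 0, 0.3],
  [-0.0075, 0.15, -0.15, 0, 0, 0, 0.3],
  [-0.0075, 0.1775, -0.1775, 0, 0, 0, 0.3],
  [-0.0075, 0.1775, -0.1775, 0, 0, 0, 0.3],
])

```text
time_s: 2.2
tcp_pos: [0.5525, 0.2053, 0.1289]
orientation: [0.069, -2.881, -1.194]
ft_force: [-0.5, -0.3, 0.2]
finger_gap: 0.0553
grip_force: 0.0
```

Call:
carry_out([
  [0, 0, 0, 0, 0, 0, -1],
  [0, 0, 0, 0, 0, 0, -1],
  [0, 0, 0, 0, 0, 0, -1],
  [0, 0, 0, 0, 0, 0, -1],
  [0, 0, 0, 0, 0, 0, -1],
], grip_force=120)

```text
time_s: 2.7
tcp_pos: [0.5553, 0.2028, 0.1317]
orientation: [0.069, -2.887, -1.196]
ft_force: [-1.2, -5.3, 5.0]
finger_gap: 0.0212
grip_force: 117.5
```

```bash
python3 - <<'E'
from plan import *
say()
E
```

```text
2.7 [0.5553 0.2028 0.1317] [ 0.069 -2.887 -1.196] [-0.249  0.409  1.754  0.768  1.344 -2.192] [-1.2  -5.31  4.99] [-0.285  0.193  0.176] 0.021229415514193054 117.48110700398684
```

Scaled: 0.14 m / 0.4 = 0.35, 0.07 m / 0.4 = 0.175.

Call:
carry_out([
  [0, 0, 0.025, 0, 0, 0, -1],
  [0, 0, 0.0875, 0, 0, 0, -1],
  [0, 0, 0.175, 0, 0, 0, -1],
  [0, 0, 0.2625, 0, 0, 0, -1],
  [0, 0, 0.35, 0, 0, 0, -1],
])

```text
time_s: 3.2
tcp_pos: [0.5529, 0.2037, 0.2704]
orientation: [0.067, -2.883, -1.192]
ft_force: [1.0, -0.9, -7.7]
finger_gap: 0.0213
grip_force: 118.5
```

Call:
carry_out([
  [0, 0, 0, 0, 0, 0, -1],
  [0, 0, 0, 0, 0, 0, -1],
  [0, 0, 0, 0, 0, 0, -1],
  [0, 0, 0, 0, 0, 0, -1],
  [0, 0, 0, 0, 0, 0, -1],
])

```text
time_s: 3.7
tcp_pos: [0.5533, 0.2041, 0.2684]
orientation: [0.067, -2.881, -1.195]
ft_force: [-0.4, 0.2, -8.4]
finger_gap: 0.0212
grip_force: 119.3
```

```bash
python3 - <<'E'
from plan import *
say()
p,d=optics.camera('side'); save('s1.png',p)
E
```

```text
3.7 [0.5533 0.2041 0.2684] [ 0.067 -2.881 -1.195] [-0.248  0.216  1.685  0.743  1.539 -2.007] [-0.39  0.16 -8.43] [-1.212 -0.108  0.   ] 0.02122118771679694 119.32761523872614
```

View pics/s1.png

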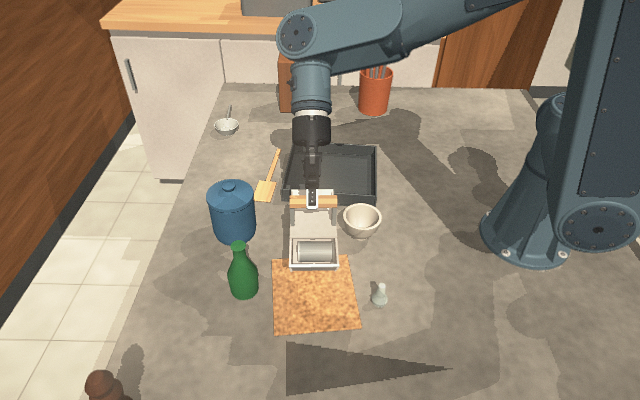

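The caddy hangs level at (314,230), both tins in it (8.4 N). Moving to the tray.

Scaled: -0.15 m / 0.4 = -0.375, -0.035 m / 0.4 = -0.0875.

Call:
carry_out([
  [-0.01, -0.0375, 0, 0, 0, 0, -1],
  [-0.0275, -0.1125, 0, 0, 0, 0, -1],
  [-0.045, -0.2, 0, 0, 0, 0, -1],
  [-0.0675, -0.2875, 0, 0, 0, 0, -1],
  [-0.0875, -0.375, 0, 0, 0, 0, -1],
])

```text
time_s: 4.25
tcp_pos: [0.5185, 0.0522, 0.2702]
orientation: [0.069, -2.885, -1.195]
ft_force: [1.3, -0.5, -8.8]
finger_gap: 0.0213
grip_force: 120.7
```

Scaled: -0.175 m / 0.4 = -0.4375, -0.14 m / 0.4 = -0.35.

Call:
carry_out([
  [-0.02, -0.0875, 0, 0, 0, 0, -1],
  [-0.04, -0.175, 0, 0, 0, 0, -1],
  [-0.0625, -0.2625, 0, 0, 0, 0, -1],
  [-0.0825, -0.35, 0, 0, 0, 0, -1],
  [-0.1025, -0.4375, 0, 0, 0, 0, -1],
])

```text
time_s: 4.75
tcp_pos: [0.4776, -0.1231, 0.2703]
orientation: [0.068, -2.886, -1.196]
ft_force: [0.4, 0.3, -8.2]
finger_gap: 0.0213
grip_force: 120.7
```

Call:
carry_out([
  [-0.02, -0.0875, 0, 0, 0, 0, -1],
  [-0.04, -0.1625, 0, 0, 0, 0, -1],
  [-0.0525, -0.225, 0, 0, 0, 0, -1],
  [-0.0625, -0.275, 0, 0, 0, 0, -1],
  [-0.0675, -0.295, 0, 0, 0, 0, -1],
])

```text
time_s: 5.25
tcp_pos: [0.4507, -0.2416, 0.2699]
orientation: [0.065, -2.887, -1.194]
ft_force: [-0.1, -0.1, -10.4]
finger_gap: 0.0212
grip_force: 120.6
```

```bash
python3 - <<'E'
from plan import *
say()
s=arm.get_state(); r=R.from_rotvec(s['orientation']); print('bar now',s['tcp_pos']-.017*r.as_matrix()[:,2])
p=s['tcp_pos'];q=ori(45)
bz=[.282,.262,.235,.21,.19,.182,.182]
for k,t in enumerate([0,18,36,50,60,70,80]):
    move(tcp([.45,-.25,bz[k]],ori(45-t)),ori(45-t),p,q,str(t))
E
```

```text
5.25 [ 0.4507 -0.2416  0.2699] [ 0.065 -2.887 -1.194] [-0.973  0.405  1.438  0.415  1.97  -2.56 ] [ -0.1   -0.1  -10.35] [-1.469 -0.177 -0.075] 0.02116195844440435 120.60200214385986
bar now [ 0.45122978 -0.25362164  0.28190281]
0 shift [-0.0013  0.0036  0.0001] turn [0. 0. 0.] deg 0.0
18 shift [-0.0011 -0.0007 -0.023 ] turn [-0.3138 -0.0148  0.    ] deg 18.0
36 shift [-0.0008 -0.0057 -0.0517] turn [-0.6276 -0.0296  0.    ] deg 36.0
50 shift [-0.0006 -0.0099 -0.0768] turn [-0.8717 -0.0411  0.    ] deg 50.0
60 shift [-0.0005 -0.0128 -0.0963] turn [-1.046  -0.0493  0.    ] deg 60.0
70 shift [-0.0004 -0.0156 -0.1033] turn [-1.2204 -0.0576  0.    ] deg 70.0
80 shift [-0.0002 -0.0181 -0.1018] turn [-1.3947 -0.0658  0.    ] deg 80.0
```

Scaled: -0.035 m / 0.4 = -0.0875, -0.006 m / 0.4 = -0.015, -0.436 rad / 4 = -0.109.

Call:
carry_out([
  [0, -0.0025, -0.0175, -0.0218, -0.001, 0, -1],
  [0, -0.005, -0.035, -0.0435, -0.002, 0, -1],
  [0, -0.01, -0.0525, -0.0655, -0.003, 0, -1],
  [0, -0.0125, -0.07, -0.0873, -0.004, 0, -1],
  [0, -0.015, -0.0875, -0.109, -0.0053, 0, -1],
])

```text
time_s: 5.75
tcp_pos: [0.451, -0.2442, 0.2352]
orientation: [0.075, -3.086, -0.542]
ft_force: [0.2, 0.3, -9.1]
finger_gap: 0.0217
grip_force: 120.9
```

Scaled: -0.042 m / 0.4 = -0.105, -0.034 m / 0.4 = -0.085, -0.436 rad / 4 = -0.109.

Call:
carry_out([
  [0, -0.0025, -0.02, -0.0218, -0.001, 0, -1],
  [0, -0.0075, -0.04, -0.0435, -0.002, 0, -1],
  [0, -0.0125, -0.0625, -0.0655, -0.003, 0, -1],
  [0, -0.015, -0.085, -0.0873, -0.004, 0, -1],
  [0, -0.02, -0.105, -0.109, -0.0053, 0, -1],
])

```text
time_s: 6.25
tcp_pos: [0.4503, -0.2509, 0.1924]
orientation: [-0.075, 3.136, -0.135]
ft_force: [0.0, -0.1, -8.7]
finger_gap: 0.0214
grip_force: 120.9
```

```bash
python3 - <<'E'
from plan import *
say()
E
```

```text
6.25 [ 0.4503 -0.2509  0.1924] [-0.075  3.136 -0.135] [-0.699  0.057  1.829 -0.068  1.198 -2.294] [ 0.01 -0.14 -8.67] [ 0.674  0.139 -0.027] 0.021370346370600063 120.86932947859168
```

Tracking well. On to 80°, then hold.

Scaled: -0.024 m / 0.4 = -0.06, -0.01 m / 0.4 = -0.025, -0.01 rad / 4 = -0.0025.

Call:
carry_out([
  [0, -0.0025, -0.0125, -0.013, -0.0005, 0, -1],
  [0, -0.005, -0.025, -0.0263, -0.0013, 0, -1],
  [0, -0.0075, -0.0375, -0.0393, -0.0018, 0, -1],
  [0, -0.01, -0.05, -0.0523, -0.0025, 0, -1],
  [0, -0.01, -0.06, -0.0655, -0.003, 0, -1],
])

```text
time_s: 6.75
tcp_pos: [0.4497, -0.2549, 0.1679]
orientation: [-0.072, 3.088, -0.54]
ft_force: [0.3, -0.1, -8.5]
finger_gap: 0.0216
grip_force: 121.0
```

Scaled: -0.004 m / 0.4 = -0.01, -0.003 m / 0.4 = -0.0075, -0.262 rad / 4 = -0.0655.

Call:
carry_out([
  [0, -0.0025, 0, -0.013, -0.0005, 0, -1],
  [0, -0.005, 0, -0.0263, -0.0013, 0, -1],
  [0, -0.0075, 0, -0.0393, -0.0018, 0, -1],
  [0, -0.01, 0, -0.0523, -0.0025, 0, -1],
  [0, -0.01, 0, -0.0655, -0.003, 0, -1],
])

```text
time_s: 7.25
tcp_pos: [0.4499, -0.2596, 0.1685]
orientation: [-0.067, 2.984, -0.94]
ft_force: [-1.6, 0.2, -5.4]
finger_gap: 0.0213
grip_force: 121.3
```

Call:
carry_out([
  [0, 0, 0, 0, 0, 0, -1],
  [0, 0, 0, 0, 0, 0, -1],
  [0, 0, 0, 0, 0, 0, -1],
  [0, 0, 0, 0, 0, 0, -1],
  [0, 0, 0, 0, 0, 0, -1],
])

```text
time_s: 7.75
tcp_pos: [0.451, -0.2613, 0.1695]
orientation: [-0.07, 2.982, -0.941]
ft_force: [0.2, 0.1, -6.0]
finger_gap: 0.0213
grip_force: 121.3
```

```bash
python3 - <<'E'
from plan import *
say()
p,d=optics.camera('scene'); q,d2=optics.camera('side')
save('pour1.png',np.vstack([p[100:330,80:480],q[80:310,150:550]]))
E
```

```text
7.75 [ 0.451  -0.2613  0.1695] [-0.07   2.982 -0.941] [-0.441  0.051  2.017 -0.709  0.894 -1.653] [ 0.18  0.08 -5.98] [ 1.352  0.071 -0.002] 0.02128227607678506 121.27199141308665
```

View pics/pour1.png

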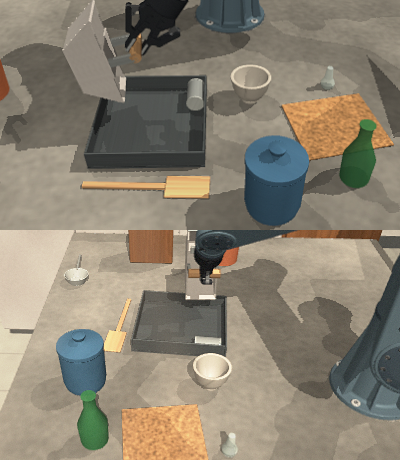

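One tin lies in the tray against its +y wall (top crop 195,95). Back up and level, then weigh.

Scaled: 0.05 m / 0.4 = 0.125, 0.04 m / 0.4 = 0.1, 0.08 rad / 4 = 0.02.

Call:
carry_out([
  [0, 0.0025, 0.025, 0.02, 0.001, 0, -1],
  [0, 0.0075, 0.05, 0.0425, 0.002, 0, -1],
  [0, 0.0125, 0.075, 0.065, 0.003, 0, -1],
  [0, 0.015, 0.1, 0.0875, 0.0043, 0, -1],
  [0, 0.02, 0.125, 0.1125, 0.0053, 0, -1],
])

```text
time_s: 8.35
tcp_pos: [0.4509, -0.2529, 0.2203]
orientation: [-0.077, 3.127, -0.248]
ft_force: [-0.7, -0.8, -6.8]
finger_gap: 0.0215
grip_force: 121.1
```

Scaled: 0.04 m / 0.4 = 0.1, 0.032 m / 0.4 = 0.08, 0.47 rad / 4 = 0.1175.

Call:
carry_out([
  [0, 0.0025, 0.02, 0.0225, 0.001, 0, -1],
  [0, 0.0075, 0.04, 0.0475, 0.0023, 0, -1],
  [0, 0.0125, 0.06, 0.07, 0.0033, 0, -1],
  [0, 0.015, 0.08, 0.095, 0.0045, 0, -1],
  [0, 0.02, 0.1, 0.1175, 0.0055, 0, -1],
])

```text
time_s: 8.85
tcp_pos: [0.4507, -0.2462, 0.26]
orientation: [0.075, -3.095, -0.485]
ft_force: [-0.2, 0.3, -6.8]
finger_gap: 0.0213
grip_force: 121.1
```

Scaled: 0.01 m / 0.4 = 0.025, 0.009 m / 0.4 = 0.0225, 0.477 rad / 4 = 0.1193.

Call:
carry_out([
  [0, 0.0025, 0.0075, 0.025, 0.0013, 0, -1],
  [0, 0.0075, 0.015, 0.05, 0.0025, 0, -1],
  [0, 0.0125, 0.0225, 0.075, 0.0035, 0, -1],
  [0, 0.015, 0.025, 0.1, 0.0048, 0, -1],
  [0, 0.0175, 0.025, 0.1193, 0.0058, 0, -1],
])

```text
time_s: 9.35
tcp_pos: [0.4508, -0.2398, 0.2688]
orientation: [0.068, -2.884, -1.196]
ft_force: [0.2, 0.2, -5.2]
finger_gap: 0.0215
grip_force: 121.4
```

Call:
carry_out([
  [0, 0, 0, 0, 0, 0, -1],
  [0, 0, 0, 0, 0, 0, -1],
  [0, 0, 0, 0, 0, 0, -1],
  [0, 0, 0, 0, 0, 0, -1],
  [0, 0, 0, 0, 0, 0, -1],
])

```text
time_s: 9.85
tcp_pos: [0.4512, -0.2378, 0.27]
orientation: [0.071, -2.886, -1.194]
ft_force: [-0.1, -0.4, -6.1]
finger_gap: 0.0216
grip_force: 121.4
```

Call:
carry_out([
  [0, 0, 0, 0, 0, 0, -1],
  [0, 0, 0, 0, 0, 0, -1],
  [0, 0, 0, 0, 0, 0, -1],
  [0, 0, 0, 0, 0, 0, -1],
  [0, 0, 0, 0, 0, 0, -1],
])

```text
time_s: 10.35
tcp_pos: [0.451, -0.238, 0.2692]
orientation: [0.069, -2.884, -1.197]
ft_force: [-0.0, 0.2, -6.4]
finger_gap: 0.021
grip_force: 121.4
```

Call:
carry_out([
  [0, 0, 0, 0, 0, 0, -1],
  [0, 0, 0, 0, 0, 0, -1],
  [0, 0, 0, 0, 0, 0, -1],
  [0, 0, 0, 0, 0, 0, -1],
  [0, 0, 0, 0, 0, 0, -1],
])

```text
time_s: 10.85
tcp_pos: [0.451, -0.238, 0.2693]
orientation: [0.07, -2.884, -1.197]
ft_force: [-0.8, -0.1, -6.2]
finger_gap: 0.0216
grip_force: 121.4
```

```bash
python3 - <<'E'
from plan import *
say(); r=ori(45)
move(tcp(np.array(B)+[0,0,.14],r),r,tag='above mat')
move(tcp(np.array(B)+[0,0,.003],r),r,tag='down')
n='scene'
p,d=optics.camera('side'); P=cloud('side',d); h=cv2.cvtColor(p,cv2.COLOR_RGB2HSV)
m=(h[...,0]>5)&(h[...,0]<25)&(h[...,1]>80)&(P[...,2]<.02)&(P[...,1]>.05)&(P[...,1]<.35)&(P[...,0]<.7)&(P[...,0]>.42); print('mat',cv2.minAreaRect(P[m][:,:2].astype(np.float32)),np.median(P[m][:,2]))
E
```

```text
10.85 [ 0.451  -0.238   0.2693] [ 0.07  -2.884 -1.197] [-0.968  0.403  1.443  0.416  1.969 -2.56 ] [-0.82 -0.1  -6.16] [-0.999 -0.041  0.007] 0.02159444780696611 121.41530893743038
above mat shift [0.1024 0.4425 0.0007] turn [-0.0014  0.     -0.0011] deg 0.1
down shift [ 0.1024  0.4425 -0.1363] turn [-0.0014  0.     -0.0011] deg 0.1
mat ((0.5481411218643188, 0.194917231798172), (0.1922951638698578, 0.21802636981010437), 7.306398391723633) 0.005442958708389178
```

6.2 N means about 0.63 kg, so the second tin is still inside. I'll carry the caddy back to the mat, set it down and release.

Scaled: 0.15 m / 0.4 = 0.375, 0.115 m / 0.4 = 0.2875.

Call:
carry_out([
  [0.01, 0.0375, 0, 0, 0, 0, -1],
  [0.0275, 0.1125, 0, 0, 0, 0, -1],
  [0.045, 0.2, 0, 0, 0, 0, -1],
  [0.0675, 0.2875, 0, 0, 0, 0, -1],
  [0.0875, 0.375, 0, 0, 0, 0, -1],
])

```text
time_s: 11.4
tcp_pos: [0.4861, -0.0859, 0.2694]
orientation: [0.07, -2.884, -1.197]
ft_force: [0.5, -0.2, -6.0]
finger_gap: 0.0214
grip_force: 121.4
```

Scaled: 0.175 m / 0.4 = 0.4375, 0.07 m / 0.4 = 0.175.

Call:
carry_out([
  [0.02, 0.0875, 0, 0, 0, 0, -1],
  [0.04, 0.175, 0, 0, 0, 0, -1],
  [0.0625, 0.2625, 0, 0, 0, 0, -1],
  [0.0825, 0.35, 0, 0, 0, 0, -1],
  [0.1025, 0.4375, 0, 0, 0, 0, -1],
])

```text
time_s: 11.9
tcp_pos: [0.5265, 0.0893, 0.2694]
orientation: [0.07, -2.883, -1.197]
ft_force: [1.1, -0.9, -6.2]
finger_gap: 0.021
grip_force: 121.4
```

Scaled: 0.118 m / 0.4 = 0.295, 0.021 m / 0.4 = 0.0525.

Call:
carry_out([
  [0.02, 0.0875, 0, 0, 0, 0, -1],
  [0.04, 0.1625, 0, 0, 0, 0, -1],
  [0.0525, 0.225, 0, 0, 0, 0, -1],
  [0.0625, 0.275, 0, 0, 0, 0, -1],
  [0.065, 0.295, 0, 0, 0, 0, -1],
])

```text
time_s: 12.4
tcp_pos: [0.5517, 0.2076, 0.2693]
orientation: [0.074, -2.881, -1.197]
ft_force: [0.4, 0.5, -6.2]
finger_gap: 0.0213
grip_force: 121.4
```

Scaled: -0.125 m / 0.4 = -0.3125, -0.11 m / 0.4 = -0.275.

Call:
carry_out([
  [0, 0, -0.0625, 0, 0, 0, -1],
  [0, 0, -0.1375, 0, 0, 0, -1],
  [0, 0, -0.2125, 0, 0, 0, -1],
  [0, 0, -0.275, 0, 0, 0, -1],
  [0, 0, -0.3125, 0, 0, 0, -1],
])

```text
time_s: 12.9
tcp_pos: [0.5515, 0.205, 0.1421]
orientation: [0.068, -2.881, -1.196]
ft_force: [0.2, -1.0, -6.2]
finger_gap: 0.0212
grip_force: 121.3
```

Scaled: -0.011 m / 0.4 = -0.0275, -0.009 m / 0.4 = -0.0225.

Call:
carry_out([
  [0, 0, -0.0075, 0, 0, 0, -1],
  [0, 0, -0.015, 0, 0, 0, -1],
  [0, 0, -0.0225, 0, 0, 0, -1],
  [0, 0, -0.0275, 0, 0, 0, -1],
  [0, 0, -0.0275, 0, 0, 0, -1],
])

```text
time_s: 13.4
tcp_pos: [0.5533, 0.2049, 0.1338]
orientation: [0.07, -2.885, -1.197]
ft_force: [0.4, -0.0, -6.0]
finger_gap: 0.0212
grip_force: 121.4
```

```bash
python3 - <<'E'
from plan import *
say()
E
```

```text
13.4 [0.5533 0.2049 0.1338] [ 0.07  -2.885 -1.197] [-0.247  0.404  1.758  0.768  1.346 -2.189] [ 0.37 -0.03 -5.95] [-0.95  -0.125  0.012] 0.021201310704291706 121.38748481869698
```

Scaled: -0.003 m / 0.4 = -0.0075, -0.002 m / 0.4 = -0.005.

Call:
carry_out([
  [0, 0, -0.0025, 0, 0, 0, -1],
  [0, 0, -0.005, 0, 0, 0, -1],
  [0, 0, -0.0075, 0, 0, 0, -1],
  [0, 0, -0.0075, 0, 0, 0, -1],
  [0, 0, -0.0075, 0, 0, 0, -1],
])

```text
time_s: 13.9
tcp_pos: [0.5533, 0.2053, 0.1317]
orientation: [0.071, -2.884, -1.199]
ft_force: [-3.6, -1.0, 5.5]
finger_gap: 0.0212
grip_force: 122.6
```

Call:
carry_out([
  [0, 0, 0, 0, 0, 0, 0.3],
  [0, 0, 0, 0, 0, 0, 0.3],
  [0, 0, 0, 0, 0, 0, 0.3],
  [0, 0, 0, 0, 0, 0, 0.3],
  [0, 0, 0, 0, 0, 0, 0.3],
])

```text
time_s: 14.4
tcp_pos: [0.5531, 0.205, 0.1302]
orientation: [0.069, -2.884, -1.197]
ft_force: [0.1, -0.5, -0.6]
finger_gap: 0.0553
grip_force: 0.0
```

Call:
carry_out([
  [0.0025, -0.025, 0.025, 0, 0, 0, 0.3],
  [0.005, -0.075, 0.075, 0, 0, 0, 0.3],
  [0.005, -0.125, 0.125, 0, 0, 0, 0.3],
  [0.0075, -0.1775, 0.1775, 0, 0, 0, 0.3],
  [0.0075, -0.1775, 0.1775, 0, 0, 0, 0.3],
])

```text
time_s: 14.9
tcp_pos: [0.5587, 0.1308, 0.2048]
orientation: [0.069, -2.892, -1.196]
ft_force: [1.5, 0.2, 0.5]
finger_gap: 0.0552
grip_force: 0.0
```

```bash
python3 - <<'E'
from plan import *
import m2
say()
for n in('scene','side'):
    p,d=optics.camera(n); np.savez(n+'2.npz',p=p,d=d); save(n+'2.png',p)
    P=cloud(n,d); h=cv2.cvtColor(p,cv2.COLOR_RGB2HSV)
    m=(P[...,2]>.07)&(P[...,2]<.09)&(P[...,0]>.48)&(P[...,0]<.63)&(P[...,1]>.05)&(P[...,1]<.33)&(h[...,1]<60); print('rim rect',cv2.minAreaRect(P[m][:,:2].astype(np.float32)))
m2.bar(['scene2.npz','side2.npz'])
r=ori(-45); z=r.as_matrix()[:,2]; move(tcp(B,r)-.1*z,r,tag='pre2')
E
```

```text
14.9 [0.5587 0.1308 0.2048] [ 0.069 -2.892 -1.196] [-0.371  0.315  1.702  0.706  1.519 -2.174] [1.45 0.2  0.51] [-0.328 -0.005 -0.005] 0.05521567091778514 0.0
rim rect ((0.5507636666297913, 0.19594456255435944), (0.09834659844636917, 0.22193360328674316), 2.4102065563201904)
rim rect ((0.5515629649162292, 0.1949981451034546), (0.09173278510570526, 0.2185799479484558), 3.064358711242676)
scene2.npz [424.1 178.5] q med [0.5635 0.1905 0.151 ] range [0.5102 0.1815 0.1329] [0.5969 0.2066 0.1565] top [0.5538 0.1943 0.1553] [0.087 0.016 0.003]
   dir [ 0.993  0.094 -0.064] yaw 5.42
side2.npz [312.2 249.9] q med [0.5521 0.2017 0.1496] range [0.5084 0.1892 0.1371] [0.596  0.208  0.1546] top [0.5508 0.1954 0.1535] [0.088 0.018 0.003]
   dir [0.999 0.048 0.003] yaw 2.76
2-view [0.5522 0.1955 0.1424]
pre2 shift [-0.0053  0.1179 -0.0011] turn [-1.5698e+00 -7.2800e-02 -9.0000e-04] deg 90.0
```

Scaled: 0.04 m / 0.4 = 0.1, 0.016 m / 0.4 = 0.04, -0.524 rad / 4 = -0.131.

Call:
carry_out([
  [-0.0025, 0.02, 0.025, -0.0263, -0.0013, 0, 0.3],
  [-0.0025, 0.04, 0.05, -0.0523, -0.0025, 0, 0.3],
  [-0.0025, 0.06, 0.0675, -0.0785, -0.0038, 0, 0.3],
  [-0.005, 0.08, 0.085, -0.1048, -0.0048, 0, 0.3],
  [-0.005, 0.1, 0.1, -0.131, -0.006, 0, 0.3],
])

```text
time_s: 15.5
tcp_pos: [0.5533, 0.1749, 0.241]
orientation: [0.075, -3.107, -0.404]
ft_force: [-0.4, 0.9, -1.0]
finger_gap: 0.0553
grip_force: 0.0
```

Scaled: 0.04 m / 0.4 = 0.1, 0.032 m / 0.4 = 0.08, -0.524 rad / 4 = -0.131.

Call:
carry_out([
  [-0.0025, 0.02, 0, -0.0263, -0.0013, 0, 0.3],
  [-0.0025, 0.04, 0, -0.0523, -0.0025, 0, 0.3],
  [-0.0025, 0.06, 0, -0.0785, -0.0038, 0, 0.3],
  [-0.005, 0.08, 0, -0.1048, -0.0048, 0, 0.3],
  [-0.005, 0.1, 0, -0.131, -0.006, 0, 0.3],
])

```text
time_s: 16.0
tcp_pos: [0.5511, 0.2152, 0.2406]
orientation: [-0.076, 3.109, -0.417]
ft_force: [-0.3, 0.6, -0.4]
finger_gap: 0.0554
grip_force: 0.0
```

Scaled: -0.04 m / 0.4 = -0.1, -0.032 m / 0.4 = -0.08, -0.523 rad / 4 = -0.1308.

Call:
carry_out([
  [-0.0025, 0.02, -0.02, -0.0263, -0.0013, 0, 0.3],
  [-0.0025, 0.04, -0.04, -0.0523, -0.0025, 0, 0.3],
  [-0.0025, 0.06, -0.06, -0.0785, -0.0038, 0, 0.3],
  [-0.005, 0.08, -0.08, -0.1048, -0.0048, 0, 0.3],
  [-0.005, 0.1, -0.1, -0.1308, -0.0063, 0, 0.3],
])

```text
time_s: 16.5
tcp_pos: [0.5489, 0.2553, 0.1999]
orientation: [-0.071, 2.884, -1.203]
ft_force: [-0.6, -0.2, -0.1]
finger_gap: 0.0554
grip_force: 0.0
```

Call:
carry_out([
  [0, 0, 0, 0, 0, 0, 0.3],
  [0, 0, 0, 0, 0, 0, 0.3],
  [0, 0, 0, 0, 0, 0, 0.3],
  [0, 0, 0, 0, 0, 0, 0.3],
  [0, 0, 0, 0, 0, 0, 0.3],
])

```text
time_s: 17.0
tcp_pos: [0.5507, 0.2534, 0.203]
orientation: [-0.064, 2.886, -1.193]
ft_force: [0.3, -0.7, 0.4]
finger_gap: 0.0559
grip_force: 0.0
```

```bash
python3 - <<'E'
from plan import *
say(); B=[.552,.195,.142]; r=ori(-45); move(tcp(B,r),r)
s=arm.get_state(); p,d=optics.camera('wrist'); save('w2.png',p)
P=cloud('wrist',d,s); h=cv2.cvtColor(p,cv2.COLOR_RGB2HSV)
m=(h[...,0]>5)&(h[...,0]<25)&(h[...,1]>80)&(P[...,2]>.12)&(abs(P[...,0]-.55)<.1)&(abs(P[...,1]-.19)<.06)
q=P[m]; print(len(q),q.mean(0).round(4),np.percentile(q,2,0).round(4),np.percentile(q,98,0).round(4)); print(cv2.fitLine(q.astype(np.float32),cv2.DIST_L2,0,.01,.01).ravel())
E
```

```text
17.0 [0.5507 0.2534 0.203 ] [-0.064  2.886 -1.193] [ 0.561  0.61   1.283 -0.666  1.677 -0.978] [ 0.28 -0.68  0.43] [0.378 0.012 0.021] 0.055908085381480836 0.0
 shift [ 0.0019 -0.0704 -0.0731] turn [-0.0015  0.0009  0.0024] deg 0.2
4186 [0.5465 0.2015 0.1501] [0.5061 0.1894 0.1381] [0.5935 0.2086 0.1554]
[0.9982995  0.05697605 0.01232831 0.5465361  0.20149234 0.15014   ]
```

View pics/w2.png

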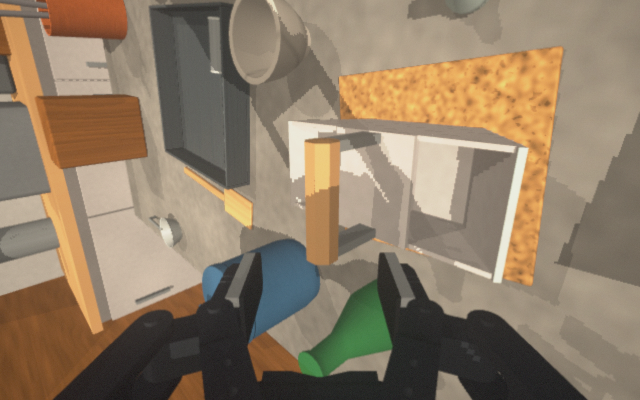

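The bar at (322,200) is centred between the fingers, the +y pocket is empty, and one tin is visible in the tray (215,45). Gripping from the other side and lifting.

Scaled: -0.072 m / 0.4 = -0.18, -0.071 m / 0.4 = -0.1775.

Call:
carry_out([
  [0.0025, -0.05, -0.05, 0, 0, 0, 0.3],
  [0.0025, -0.1, -0.1, 0, 0, 0, 0.3],
  [0.005, -0.15, -0.15, 0, 0, 0, 0.3],
  [0.005, -0.1775, -0.18, 0, 0, 0, 0.3],
  [0.005, -0.1775, -0.18, 0, 0, 0, 0.3],
])

```text
time_s: 17.55
tcp_pos: [0.551, 0.1811, 0.128]
orientation: [-0.066, 2.889, -1.199]
ft_force: [-0.4, 0.5, -0.5]
finger_gap: 0.0556
grip_force: 0.0
```

Call:
carry_out([
  [0, 0, 0, 0, 0, 0, -1],
  [0, 0, 0, 0, 0, 0, -1],
  [0, 0, 0, 0, 0, 0, -1],
  [0, 0, 0, 0, 0, 0, -1],
  [0, 0, 0, 0, 0, 0, -1],
], grip_force=120)

```text
time_s: 18.05
tcp_pos: [0.553, 0.1841, 0.1314]
orientation: [-0.067, 2.883, -1.195]
ft_force: [-0.1, 1.0, 5.8]
finger_gap: 0.0216
grip_force: 117.7
```

Scaled: 0.14 m / 0.4 = 0.35, 0.105 m / 0.4 = 0.2625.

Call:
carry_out([
  [0, 0, 0.025, 0, 0, 0, -1],
  [0, 0, 0.0875, 0, 0, 0, -1],
  [0, 0, 0.175, 0, 0, 0, -1],
  [0, 0, 0.2625, 0, 0, 0, -1],
  [0, 0, 0.35, 0, 0, 0, -1],
])

```text
time_s: 18.55
tcp_pos: [0.5513, 0.1836, 0.2696]
orientation: [-0.07, 2.889, -1.195]
ft_force: [1.0, -1.1, -6.5]
finger_gap: 0.0217
grip_force: 118.2
```

```bash
python3 - <<'E'
from plan import *
say()
E
```

```text
18.55 [0.5513 0.1836 0.2696] [-0.07   2.889 -1.195] [ 0.472  0.453  1.372 -0.702  1.677 -1.092] [ 1.02 -1.08 -6.47] [ 1.068  0.267 -0.288] 0.021714714657476424 118.18266358226538
```

Held, at 6.5 N. Transit to the tray (shift +0.008, -0.411).

Scaled: -0.145 m / 0.4 = -0.3625, -0.112 m / 0.4 = -0.28.

Call:
carry_out([
  [0, -0.0375, 0, 0, 0, 0, -1],
  [0.0025, -0.1125, 0, 0, 0, 0, -1],
  [0.005, -0.2, 0, 0, 0, 0, -1],
  [0.005, -0.28, 0, 0, 0, 0, -1],
  [0.0075, -0.3625, 0, 0, 0, 0, -1],
])

```text
time_s: 19.05
tcp_pos: [0.5534, 0.0365, 0.2664]
orientation: [-0.07, 2.89, -1.196]
ft_force: [0.1, -0.7, -6.3]
finger_gap: 0.0214
grip_force: 118.3
```

Scaled: -0.16 m / 0.4 = -0.4, -0.13 m / 0.4 = -0.325.

Call:
carry_out([
  [0.0025, -0.0825, 0, 0, 0, 0, -1],
  [0.0025, -0.1625, 0, 0, 0, 0, -1],
  [0.005, -0.245, 0, 0, 0, 0, -1],
  [0.005, -0.325, 0, 0, 0, 0, -1],
  [0.0075, -0.4, 0, 0, 0, 0, -1],
])

```text
time_s: 19.55
tcp_pos: [0.556, -0.1234, 0.2662]
orientation: [-0.069, 2.891, -1.195]
ft_force: [0.6, 0.2, -6.9]
finger_gap: 0.0214
grip_force: 118.5
```

Scaled: -0.106 m / 0.4 = -0.265, -0.1 m / 0.4 = -0.25.

Call:
carry_out([
  [0, -0.075, 0, 0, 0, 0, -1],
  [0.0025, -0.15, 0, 0, 0, 0, -1],
  [0.0025, -0.2075, 0, 0, 0, 0, -1],
  [0.005, -0.25, 0, 0, 0, 0, -1],
  [0.005, -0.265, 0, 0, 0, 0, -1],
])

```text
time_s: 20.05
tcp_pos: [0.5579, -0.2294, 0.2664]
orientation: [-0.066, 2.892, -1.195]
ft_force: [-0.4, 0.7, -6.7]
finger_gap: 0.0219
grip_force: 119.1
```

```bash
python3 - <<'E'
from plan import *
say()
s=arm.get_state();r=R.from_rotvec(s['orientation']); print('bar now',s['tcp_pos']-.017*r.as_matrix()[:,2])
p=s['tcp_pos'];q=ori(-45)
for t,bz in((25,.252),(50,.21),(65,.185),(80,.182)):
    move(tcp([.56,-.216,bz],ori(-45+t)),ori(-45+t),p,q,str(t))
E
```

```text
20.05 [ 0.5579 -0.2294  0.2664] [-0.066  2.892 -1.195] [-0.224  0.183  1.727 -0.843  1.15  -1.51 ] [-0.38  0.67 -6.74] [ 1.213 -0.268  0.299] 0.021860867188577757 119.10945307463408
bar now [ 0.55742642 -0.21741158  0.27843954]
25 shift [ 0.0024  0.0076 -0.0304] turn [0.4358 0.0206 0.    ] deg 25.0
50 shift [ 0.002   0.0149 -0.0733] turn [0.8717 0.0411 0.    ] deg 50.0
65 shift [ 0.0018  0.0192 -0.0974] turn [1.1332 0.0534 0.    ] deg 65.0
80 shift [ 0.0017  0.0231 -0.0983] turn [1.3947 0.0658 0.    ] deg 80.0
```

Scaled: -0.031 m / 0.4 = -0.0775, 0.002 m / 0.4 = 0.005, 0.436 rad / 4 = 0.109.

Call:
carry_out([
  [0, 0.0025, -0.015, 0.0218, 0.001, 0, -1],
  [0, 0.005, -0.03, 0.0435, 0.002, 0, -1],
  [0, 0.01, -0.045, 0.0655, 0.003, 0, -1],
  [0, 0.0125, -0.06, 0.0873, 0.004, 0, -1],
  [0, 0.0175, -0.0775, 0.109, 0.0053, 0, -1],
])

```text
time_s: 20.55
tcp_pos: [0.5592, -0.2199, 0.2368]
orientation: [-0.075, 3.09, -0.538]
ft_force: [-0.9, 0.6, -7.0]
finger_gap: 0.0216
grip_force: 119.0
```

Scaled: -0.042 m / 0.4 = -0.105, -0.034 m / 0.4 = -0.085, 0.436 rad / 4 = 0.109.

Call:
carry_out([
  [0, 0.0025, -0.02, 0.0218, 0.001, 0, -1],
  [0, 0.0075, -0.04, 0.0435, 0.002, 0, -1],
  [0, 0.0125, -0.0625, 0.0655, 0.003, 0, -1],
  [0, 0.015, -0.085, 0.0873, 0.004, 0, -1],
  [0, 0.0175, -0.105, 0.109, 0.0053, 0, -1],
])

```text
time_s: 21.05
tcp_pos: [0.5591, -0.2132, 0.1947]
orientation: [0.076, -3.131, -0.142]
ft_force: [0.3, -0.7, -5.8]
finger_gap: 0.0214
grip_force: 119.0
```

Scaled: -0.024 m / 0.4 = -0.06, -0.02 m / 0.4 = -0.05, 0.262 rad / 4 = 0.0655.

Call:
carry_out([
  [0, 0.0025, -0.0125, 0.013, 0.0005, 0, -1],
  [0, 0.005, -0.025, 0.0263, 0.0013, 0, -1],
  [0, 0.0075, -0.0375, 0.0393, 0.0018, 0, -1],
  [0, 0.01, -0.05, 0.0523, 0.0025, 0, -1],
  [0, 0.01, -0.06, 0.0655, 0.003, 0, -1],
])

```text
time_s: 21.55
tcp_pos: [0.5591, -0.2094, 0.1705]
orientation: [0.075, -3.08, -0.546]
ft_force: [0.6, -1.1, -6.5]
finger_gap: 0.0209
grip_force: 119.1
```

Scaled: 0.004 m / 0.4 = 0.01, 0.003 m / 0.4 = 0.0075, 0.262 rad / 4 = 0.0655.

Call:
carry_out([
  [0, 0.0025, 0, 0.013, 0.0005, 0, -1],
  [0, 0.005, 0, 0.0263, 0.0013, 0, -1],
  [0, 0.0075, 0, 0.0393, 0.0018, 0, -1],
  [0, 0.01, 0, 0.0523, 0.0025, 0, -1],
  [0, 0.01, 0, 0.0655, 0.003, 0, -1],
])

```text
time_s: 22.05
tcp_pos: [0.5595, -0.2057, 0.1712]
orientation: [0.072, -2.978, -0.941]
ft_force: [-0.2, 1.3, -4.8]
finger_gap: 0.0215
grip_force: 119.5
```

Call:
carry_out([
  [0, 0, 0, 0, 0, 0, -1],
  [0, 0, 0, 0, 0, 0, -1],
  [0, 0, 0, 0, 0, 0, -1],
  [0, 0, 0, 0, 0, 0, -1],
  [0, 0, 0, 0, 0, 0, -1],
])

```text
time_s: 22.55
tcp_pos: [0.5602, -0.2057, 0.1727]
orientation: [0.074, -2.981, -0.939]
ft_force: [0.0, 0.4, -5.4]
finger_gap: 0.0213
grip_force: 119.4
```

```bash
python3 - <<'E'
from plan import *
say()
p,d=optics.camera('scene'); q,d2=optics.camera('side')
save('pour2.png',np.vstack([p[100:330,80:480],q[80:310,150:550]]))
E
```

```text
22.55 [ 0.5602 -0.2057  0.1727] [ 0.074 -2.981 -0.939] [-0.77   0.538  1.381  0.404  1.686 -2.439] [ 0.03  0.4  -5.4 ] [-0.974 -0.056  0.034] 0.021282977360066603 119.44591652601957
```

View pics/pour2.png

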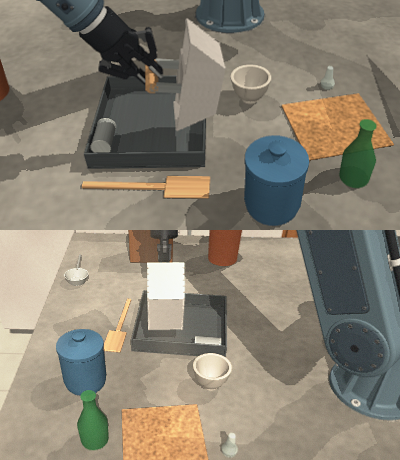

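The second tin lies at the tray's -y side (top crop 105,135), the first still by the +y wall (bottom crop 208,340). Levelling, weighing again, then back to the mat.

Scaled: 0.05 m / 0.4 = 0.125, 0.03 m / 0.4 = 0.075, -0.45 rad / 4 = -0.1125.

Call:
carry_out([
  [0, -0.0025, 0.025, -0.02, -0.001, 0, -1],
  [0, -0.0075, 0.05, -0.0425, -0.002, 0, -1],
  [0, -0.0125, 0.075, -0.065, -0.003, 0, -1],
  [0, -0.015, 0.1, -0.0875, -0.0043, 0, -1],
  [0, -0.02, 0.125, -0.1125, -0.0053, 0, -1],
])

```text
time_s: 23.15
tcp_pos: [0.5599, -0.214, 0.2232]
orientation: [0.075, -3.126, -0.247]
ft_force: [-1.2, -1.3, -4.9]
finger_gap: 0.0214
grip_force: 119.4
```

Scaled: 0.04 m / 0.4 = 0.1, 0.032 m / 0.4 = 0.08, -0.47 rad / 4 = -0.1175.

Call:
carry_out([
  [0, -0.0025, 0.02, -0.0225, -0.001, 0, -1],
  [0, -0.0075, 0.04, -0.0475, -0.0023, 0, -1],
  [0, -0.0125, 0.06, -0.07, -0.0033, 0, -1],
  [0, -0.015, 0.08, -0.095, -0.0045, 0, -1],
  [0, -0.0175, 0.1, -0.1175, -0.0055, 0, -1],
])

```text
time_s: 23.65
tcp_pos: [0.5596, -0.2201, 0.2629]
orientation: [-0.073, 3.098, -0.486]
ft_force: [-0.0, 0.7, -5.9]
finger_gap: 0.0216
grip_force: 119.4
```

Scaled: 0.01 m / 0.4 = 0.025, 0.009 m / 0.4 = 0.0225, -0.477 rad / 4 = -0.1193.

Call:
carry_out([
  [0, -0.0025, 0.0075, -0.025, -0.0013, 0, -1],
  [0, -0.0075, 0.015, -0.05, -0.0025, 0, -1],
  [0, -0.0125, 0.0225, -0.075, -0.0035, 0, -1],
  [0, -0.015, 0.025, -0.1, -0.0048, 0, -1],
  [0, -0.0175, 0.025, -0.1193, -0.0058, 0, -1],
])

```text
time_s: 24.15
tcp_pos: [0.5594, -0.2267, 0.2719]
orientation: [-0.067, 2.885, -1.2]
ft_force: [-0.6, 0.0, -4.8]
finger_gap: 0.0215
grip_force: 119.5
```

Call:
carry_out([
  [0, 0, 0, 0, 0, 0, -1],
  [0, 0, 0, 0, 0, 0, -1],
  [0, 0, 0, 0, 0, 0, -1],
  [0, 0, 0, 0, 0, 0, -1],
  [0, 0, 0, 0, 0, 0, -1],
])

```text
time_s: 24.65
tcp_pos: [0.5601, -0.2286, 0.2729]
orientation: [-0.065, 2.886, -1.197]
ft_force: [-0.9, -0.0, -3.7]
finger_gap: 0.0218
grip_force: 119.5
```

Call:
carry_out([
  [0, 0, 0, 0, 0, 0, -1],
  [0, 0, 0, 0, 0, 0, -1],
  [0, 0, 0, 0, 0, 0, -1],
  [0, 0, 0, 0, 0, 0, -1],
  [0, 0, 0, 0, 0, 0, -1],
])

```text
time_s: 25.15
tcp_pos: [0.56, -0.2279, 0.2722]
orientation: [-0.068, 2.886, -1.198]
ft_force: [0.4, -0.2, -4.5]
finger_gap: 0.0214
grip_force: 119.5
```

Call:
carry_out([
  [0, 0, 0, 0, 0, 0, -1],
  [0, 0, 0, 0, 0, 0, -1],
  [0, 0, 0, 0, 0, 0, -1],
  [0, 0, 0, 0, 0, 0, -1],
  [0, 0, 0, 0, 0, 0, -1],
])

```text
time_s: 25.65
tcp_pos: [0.56, -0.228, 0.2723]
orientation: [-0.068, 2.886, -1.198]
ft_force: [-0.0, 0.2, -5.2]
finger_gap: 0.0214
grip_force: 119.5
```

```bash
python3 - <<'E'
from plan import *
say(); r=ori(-45)
move(tcp([.552,.193,.282],r),r,tag='above mat')
E
```

```text
25.65 [ 0.56   -0.228   0.2723] [-0.068  2.886 -1.198] [-0.22   0.179  1.721 -0.844  1.155 -1.514] [-0.05  0.15 -5.2 ] [0.8   0.047 0.012] 0.02136585512813613 119.51916072517633
above mat shift [-0.0075  0.409  -0.0023] turn [ 0.0016 -0.0016  0.001 ] deg 0.1
```

About 4.5 N: empty. Returning to the mat.

Scaled: 0.145 m / 0.4 = 0.3625, -0.001 m / 0.4 = -0.0025.

Call:
carry_out([
  [0, 0.0375, 0, 0, 0, 0, -1],
  [-0.0025, 0.1125, 0, 0, 0, 0, -1],
  [-0.005, 0.2, 0, 0, 0, 0, -1],
  [-0.005, 0.28, 0, 0, 0, 0, -1],
  [-0.0075, 0.3625, 0, 0, 0, 0, -1],
])

```text
time_s: 26.15
tcp_pos: [0.557, -0.0811, 0.2724]
orientation: [-0.068, 2.885, -1.197]
ft_force: [1.2, -0.7, -4.3]
finger_gap: 0.0216
grip_force: 119.5
```

Scaled: 0.16 m / 0.4 = 0.4, 0.13 m / 0.4 = 0.325.

Call:
carry_out([
  [-0.0025, 0.0825, 0, 0, 0, 0, -1],
  [-0.0025, 0.1625, 0, 0, 0, 0, -1],
  [-0.005, 0.245, 0, 0, 0, 0, -1],
  [-0.005, 0.325, 0, 0, 0, 0, -1],
  [-0.0075, 0.4, 0, 0, 0, 0, -1],
])

```text
time_s: 26.65
tcp_pos: [0.5539, 0.0794, 0.2724]
orientation: [-0.069, 2.885, -1.197]
ft_force: [0.2, 0.6, -5.1]
finger_gap: 0.0216
grip_force: 119.5
```

Scaled: 0.105 m / 0.4 = 0.2625, 0.1 m / 0.4 = 0.25.

Call:
carry_out([
  [0, 0.075, 0, 0, 0, 0, -1],
  [-0.0025, 0.15, 0, 0, 0, 0, -1],
  [-0.0025, 0.2075, 0, 0, 0, 0, -1],
  [-0.005, 0.25, 0, 0, 0, 0, -1],
  [-0.005, 0.2625, 0, 0, 0, 0, -1],
])

```text
time_s: 27.15
tcp_pos: [0.5518, 0.1841, 0.2721]
orientation: [-0.071, 2.885, -1.197]
ft_force: [-0.8, -0.6, -4.8]
finger_gap: 0.0216
grip_force: 119.5
```

Scaled: -0.128 m / 0.4 = -0.32, -0.112 m / 0.4 = -0.28.

Call:
carry_out([
  [0, 0, -0.0625, 0, 0, 0, -1],
  [0, 0, -0.1375, 0, 0, 0, -1],
  [0, 0, -0.2125, 0, 0, 0, -1],
  [0, 0, -0.28, 0, 0, 0, -1],
  [0, 0, -0.32, 0, 0, 0, -1],
])

```text
time_s: 27.65
tcp_pos: [0.5511, 0.1809, 0.1419]
orientation: [-0.068, 2.888, -1.201]
ft_force: [-0.7, 0.2, -3.6]
finger_gap: 0.0217
grip_force: 119.5
```

Scaled: -0.01 m / 0.4 = -0.025, -0.008 m / 0.4 = -0.02.

Call:
carry_out([
  [0, 0, -0.0075, 0, 0, 0, -1],
  [0, 0, -0.015, 0, 0, 0, -1],
  [0, 0, -0.02, 0, 0, 0, -1],
  [0, 0, -0.025, 0, 0, 0, -1],
  [0, 0, -0.025, 0, 0, 0, -1],
])

```text
time_s: 28.15
tcp_pos: [0.5524, 0.1822, 0.135]
orientation: [-0.067, 2.885, -1.197]
ft_force: [-0.2, 0.5, -4.1]
finger_gap: 0.0219
grip_force: 119.5
```

```bash
python3 - <<'E'
from plan import *
say()
E
```

```text
28.15 [0.5524 0.1822 0.135 ] [-0.067  2.885 -1.197] [ 0.47   0.609  1.44  -0.703  1.505 -0.946] [-0.2   0.53 -4.12] [0.815 0.023 0.012] 0.021926411887434334 119.51179772615433
```

Scaled: -0.004 m / 0.4 = -0.01, -0.003 m / 0.4 = -0.0075.

Call:
carry_out([
  [0, 0, -0.0025, 0, 0, 0, -1],
  [0, 0, -0.005, 0, 0, 0, -1],
  [0, 0, -0.0075, 0, 0, 0, -1],
  [0, 0, -0.01, 0, 0, 0, -1],
  [0, 0, -0.01, 0, 0, 0, -1],
])

```text
time_s: 28.65
tcp_pos: [0.5522, 0.182, 0.1315]
orientation: [-0.067, 2.885, -1.199]
ft_force: [-3.5, 0.8, 4.8]
finger_gap: 0.0213
grip_force: 120.5
```

In contact (+4.8 N). Releasing and backing off along the fingers, then up.

Call:
carry_out([
  [0, 0, 0, 0, 0, 0, 0.3],
  [0, 0, 0, 0, 0, 0, 0.3],
  [0, 0, 0, 0, 0, 0, 0.3],
  [0, 0, 0, 0, 0, 0, 0.3],
  [0, 0, 0, 0, 0, 0, 0.3],
])

```text
time_s: 29.15
tcp_pos: [0.5521, 0.182, 0.1302]
orientation: [-0.068, 2.886, -1.198]
ft_force: [0.7, -0.2, -0.9]
finger_gap: 0.0551
grip_force: 0.0
```

Scaled: 0.1 m / 0.4 = 0.25, 0.071 m / 0.4 = 0.1775.

Call:
carry_out([
  [0, 0.025, 0.025, 0, 0, 0, 0.3],
  [-0.0025, 0.075, 0.075, 0, 0, 0, 0.3],
  [-0.005, 0.125, 0.125, 0, 0, 0, 0.3],
  [-0.0075, 0.1775, 0.1775, 0, 0, 0, 0.3],
  [-0.0075, 0.1775, 0.25, 0, 0, 0, 0.3],
])

```text
time_s: 29.65
tcp_pos: [0.5482, 0.2558, 0.2307]
orientation: [-0.072, 2.886, -1.197]
ft_force: [0.4, -0.2, 0.5]
finger_gap: 0.0554
grip_force: 0.0
```

Scaled: 0.04 m / 0.4 = 0.1, 0.02 m / 0.4 = 0.05.

Call:
carry_out([
  [0, 0, 0.05, 0, 0, 0, 0.3],
  [0, 0, 0.1, 0, 0, 0, 0.3],
  [0, 0, 0.1, 0, 0, 0, 0.3],
  [0, 0, 0.1, 0, 0, 0, 0.3],
  [0, 0, 0.1, 0, 0, 0, 0.3],
])

```text
time_s: 30.15
tcp_pos: [0.5485, 0.2524, 0.2687]
orientation: [-0.068, 2.888, -1.2]
ft_force: [-0.4, -0.2, -0.1]
finger_gap: 0.0556
grip_force: 0.0
```

```bash
python3 - <<'E'
from plan import *
say()
p,d=optics.camera('scene'); q,d2=optics.camera('side')
save('end.png',np.vstack([p[100:330,80:500],q[110:350,150:570]]))
E
```

```text
30.15 [0.5485 0.2524 0.2687] [-0.068  2.888 -1.2  ] [ 0.561  0.545  1.244 -0.677  1.764 -1.048] [-0.39 -0.15 -0.07] [ 0.39   0.028 -0.037] 0.05558656553957361 0.0
```

View pics/end.png

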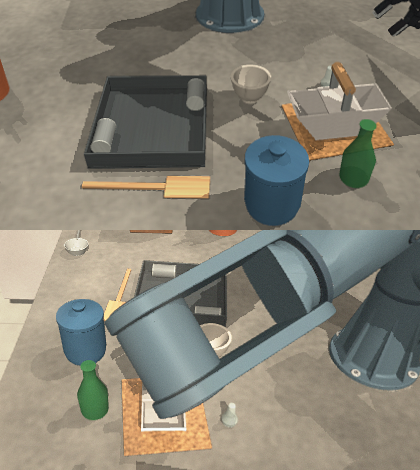

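Both tins lie in the tray (top crop 195,93 and 105,135). The empty caddy stands on its mat (335,105), the gripper is clear, and nothing else has moved.

```bash
python3 -c "
from rig import job_done; print(job_done())"
```

```text
the job is handed in; nothing more can be done
None
```

Job handed in at about 30 s on the robot clock: both tins are in the roasting tray, and the caddy, weighed at about 4.5 N (empty), is back upright on its cork mat and released.

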